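Release a spent filter from the vacuum station's quick coupler

ROBOT

A 7-joint arm with a two-finger parallel gripper is mounted at the origin on the work surface. World frame = base frame: x ahead of the robot, y to its left, z up, the work surface at z = 0. Lengths are in m, angles in rad, forces in N, time in s.
With the tool pointing down it reaches from about 0.4 to 0.85 m from the base axis. Payload 10.4 kg.
Tool frame: the origin (TCP) lies on the centre line of the jaws, within the pads' length; the fingertips stand 17 mm ahead of it and the grasp point (between the pads) lies 2 mm behind it; z points along the fingers, y is the line along which they close (so a half turn about z gives the same grasp; the last joint's range is limited). The gripper opens to 85 mm and grips with 20 to 120 N. Pads are 22 mm wide; open, the fingers measure 114 mm over their backs; the gripper's body (76 mm by 85 mm) begins 54 mm behind the grasp point. The pads swing forward as they close: fully open they stand 13 mm farther back than shut.
Start: joints at [-1.191, 0.332, -0.065, 1.46, 0.022, 1.35, -0.088], TCP at [0.245, 0.575, 0.248] pointing down, gripper open.
Joint ranges: [-2.6, 2.6], [-0.5, 2.12], [-1.47, 1.34], [0.16, 2.42], [-1.27, 4.41], [0.06, 2.06], [-2.6, 2.6]. Speed limits (rad/s): [2.22, 2.22, 2.79, 2.79, 3.14, 3.14, 3.14].

INTERFACE

Orientations are given as a unit quaternion [x, y, z, w].
In Python, from workcell import sensors, imaging, order, spotter gives the robot as it stands. The module is installed in compiled form; this text tells all that it offers.
- The arm moves only by the shell command python3 -m inch 'ROWS' [FORCE]. ROWS is JSON, a list that holds one entry, the list of rows, each a list of 7 numbers: the shift along the tool's x, y, z in m, then the turn, a rotation vector about the tool's x, y, z in rad, then the closure, from -1 (fully open) to 1 (shut). In form: [[[x, y, z, ax, ay, az, hand], ...]]. A call has 1 to 10 rows; each row is the pose to reach, as a shift and turn from the pose commanded when the call began, along the tool's axes at that moment; what a row does not reach only later rows make up. A row lasts 1/10 s, in which the tool goes at most 50 mm and 8.59 degrees, less where a joint would pass 70% of its speed; a pose out of reach is approached as far as the arm can. A call with a gripper value outside its range is refused whole. The fingers move at their own pace and stop on an object; FORCE is the grip in N (left out, the last holds). Time passes only in rows, so rows that repeat a pose let the fingers close. It gives the time, the measured TCP pose, the force, the opening and the grip force at its end, in the units of the state.
- sensors.get_obs(): the state, without advancing time (a new reading comes with each control period).
- imaging.camera(name): name is "side" or "top" or "wrist"; returns the picture (420x560x3 uint8, blue, green, red); there is no depth.
- imaging.calibration(name): a dict with "mtx" (3x3 intrinsics, pixels), "D" ([k1, k2, p1, p2, k3] as OpenCV has them; the pictures are not rectified), "R" (3x3) and "t" (3): a world point X has camera coordinates R X + t; the wrist camera has in their place "tool_from_camera" (4x4, takes a point from camera to tool coordinates, whose origin is the TCP and whose axes are the flange's). Camera axes: x right, y down, z forward; pixel columns grow to the right and rows downward; lengths in m; the calibration is good to about 2 mm. A picture is of the moment at which its call begins: read the wrist's pose just before it. calibration takes no time and is no camera call.
- order.hand_in(): hands the job in; it is judged then, once.
Trained networks look in the newest picture that a camera, given by its name, has taken for a name from the list of things; names that differ only in an ending like _2 or _b are one class to them, and where a whole thing is asked for, a point or a joint stands for the part that bears it (a point fixed in the world has none). Each returns a list of dicts, best first, with "conf" (0 to 1); they miss things now and then, are a little off and sometimes report something else, mostly with a low value. They report only what shows in the picture. A call takes as long as a camera call. They do not tell look-alikes from the thing itself.
- spotter.look_for(label, camera): "pixel" ([column, row] in pixels, amid what is visible of it).
The state is a dict: "clock": time; "joint_pos": joint angles; "joint_velocities": joint speeds; "tau": joint torques, N m; "position": TCP position; "ee_rot": TCP orientation; "ft_force": force on the tool from outside, world axes, zero at the start; "torque": the same for the moment, N m; "grip_width": opening from 0.0 (shut) to 1.0 (fully open); "grasp_force": force on a finger pad.
Only numpy, scipy, OpenCV 4.12 (cv2) and the standard library are available. Lean on these libraries where they do the work, as an engineer would, in place of code of your own. Each camera call takes 0.05 s, during which the arm holds its last target. There are 200 camera calls.

TASK

The spent red-capped filter cartridge is locked in the coupler of the vacuum filter station. Pull the spring collar straight up, turn it anticlockwise (seen from above) from the red dot to the green dot and let it drop into its open notch, so that the jaws release the cartridge. Then lift the cartridge out and stand it upright in the orange tray without dropping it, leaving the collar open and everything else where it is.

Things in the scene. Friction and masses are not known exactly. Their poses are not given: they have to be found in the camera images.
- collar_grip (a point): Point on the upright axis of the coupler's round knurled aluminium collar, 18 mm above its lower rim: the height to grip it. It moves with the collar. Collar: 46 mm outside diameter, 38 mm bore, 30 mm high. When down, this point is 34 mm above the station's flat grey top; all below the collar is narrower, so fingers may reach down beside it. The cartridge inside tops out 44 mm above this point.
- collar_mark (a point): The red stripe where it meets the collar's top rim (46 mm above the grey top when down), 21 mm from the collar's axis. Points to the red dot on the station's top when locked, to the green dot when open.
- collar_lift (a joint): Height of the collar above its lowest position, m: 0 at the start, at most 0.015. A spring pushes it down with 6 N, 8 N at the top; its weight adds 1.2 N. A lug under the collar must clear a ridge: above 0.010 the collar can turn, below that it cannot. In the open notch it rests at 0.004.
- collar_turn (a joint): Angle of the collar, rad, growing anticlockwise seen from above. About 0: locked (red dot); 1.05 (60 degrees): open (green dot); hard stop 1.10. The lug drops into the open notch from about 0.90 on; let go before that it rests on the ridge. Turning draws the three jaws apart, 4 mm each over 60 degrees; until then they hold the cartridge's foot.
- station_axis (a point): Centre of the coupler on the station's flat grey top, 80 mm above the bench. The socket floor, on which the cartridge stands, is 10 mm above this point; the foot stands 12 mm deep in a socket of 25 mm bore.
- station: White vacuum filter station, fixed to the bench, a box 200 mm (x) by 150 mm (y) by 80 mm high, with a low round gauge on its top. Origin: centre of its underside. The coupler's axis is at x = -0.025, y = 0. The red dot lies from the axis towards -x, the green dot 60 degrees anticlockwise from that.
- spent: Spent filter cartridge, 60 g (40 to 85 g), grey head with red cap: 68 mm tall: head 28 mm across and 48 mm tall, under it a white neck 16 mm across and 10 mm long, then a white foot 22 mm across and 10 mm thick. Origin: centre of the underside; z up along it. Stands in the coupler; the top 32 mm shows above the collar (28 mm when the collar rests open).
- tray_orange: Orange tray, fixed to the bench, 120 by 120 mm outside, 112 by 112 mm inside, walls 28 mm high and 4 mm thick, empty, floor about 4 mm above the bench. Origin: centre of its underside, z up. The cartridge goes here.
- tray_blue: Blue tray of the same size with the two fresh cartridges in it; fixed. Not to be used. The two trays may change sides.
- fresh_a: Fresh cartridge, white with green cap, standing in the blue tray: 68 mm tall: head 28 mm across and 48 mm tall, under it a white neck 16 mm across and 10 mm long, then a white foot 22 mm across and 10 mm thick. Origin: centre of the underside; z up along it. Leave alone.
- fresh_b: Second fresh cartridge, the same. Leave alone.
- vial: Closed vial, 26 mm in diameter, 50 mm tall, standing on the bench. Leave alone.
- pen_red: Red marker pen, 129 mm long, 12 mm thick, lying on the bench near the robot. Leave alone.
- pen_blue: Blue marker pen, the same. Leave alone.
- tip_box: Clear box of pink pipette tips, 120 by 85 by 47 mm, on the bench. Leave alone.
There are look-alikes about, which are no part of the job. There is more than one size of the spent; the one meant has the size given above. Of the things that look like the tray_orange, the larger one is meant.

How it is judged:
On the way, in this order (a step that is already met when the one before it is completed fails the run):
1. the collar is pulled up by more than 9 mm while still at the locked angle, the cartridge staying in its socket (value of joint collar_lift above 0.009 m and value of joint collar_turn below 0.35 rad and z of spent in the frame of station below 0.096 m and horizontal distance between spent and station_axis below 0.006 m), for 0.05 s.
2. the collar is turned past 0.85 rad and rests in its open notch (lift below 6.5 mm), the cartridge still in its socket (value of joint collar_turn above 0.85 rad and value of joint collar_lift below 0.0065 m and z of spent in the frame of station below 0.096 m and horizontal distance between spent and station_axis below 0.006 m), for 0.2 s.
3. the cartridge is lifted out of the coupler, its foot at least 25 mm above its socket floor (z of spent in the frame of station above 0.115 m), for 0.1 s.
At the end, for the whole second after the job is handed in: The spent cartridge stands upright (within 0.12 rad) and still on the floor of the orange tray (its centre within 47 mm of the tray's centre along both sides), released, and the collar is at rest in its open notch (turned past 0.85 rad, lift below 6.5 mm) (x of spent in the frame of tray_orange between -0.047 and 0.047 m and y of spent in the frame of tray_orange between -0.047 and 0.047 m and z of spent in the frame of tray_orange between 0.001 and 0.009 m and angle between spent's own z axis and vertical below 0.12 rad and linear speed of spent below 0.02 m/s and value of joint collar_turn above 0.85 rad and value of joint collar_lift below 0.0065 m); the robot touches nothing.
It fails at once if a fresh cartridge is moved by more than 25 mm or knocked over (distance of any of fresh_a, fresh_b from where it was at the start of the episode above 0.025 m or angle between any of fresh_a, fresh_b's own z axis and vertical above 0.6 rad).
It fails at once if the vial, tip box or a marker is moved by more than 25 mm or the vial knocked over (angle between vial's own z axis and vertical above 0.6 rad or distance of any of vial, tip_box, pen_red, pen_blue from where it was at the start of the episode above 0.025 m).
It fails at once if the spent cartridge is dropped: out of the fingers and moving faster than 0.5 m/s (linear speed of spent above 0.5 m/s and contact force between the fingers and spent below 0.05 N).
It also fails if it takes over 50 s, if anything falls off the work surface, if the arm or the gripper's body presses on something with over 40 N, if the wrist force passes 120 N, or if a joint passes its speed limit or range.

## Working session

There is one attempt and no reset: what is moved stays moved. The work goes in short steps, Python scripts to look and compute and a shell command to move; the robot and the scene stay as the last step left them, time stands still between calls to the robot, and variables do not carry over. Pictures are saved under pics/ and viewed, at most 13 in all, crops included, and the job is handed in when it is done.

```bash
mkdir -p pics; cat > h.py <<'E'
import numpy as np,cv2
from scipy.spatial.transform import Rotation as Ro
from workcell import sensors,imaging,order,spotter
def cam(n):
    o=sensors.get_obs();c=imaging.calibration(n)
    K=np.array(c["mtx"]);D=np.array(c["D"],float)
    if "R" in c: R=np.array(c["R"]);t=np.array(c["t"]).ravel()
    else:
        T=np.eye(4);T[:3,:3]=Ro.from_quat(o["ee_rot"]).as_matrix();T[:3,3]=o["position"]
        W=np.linalg.inv(T@np.array(c["tool_from_camera"]));R=W[:3,:3];t=W[:3,3]
    return K,D,R,t
def onz(C,px,z):
    K,D,R,t=C
    p=cv2.undistortPoints(np.array([[px]],float),K,D)[0,0]
    d=R.T@np.array([p[0],p[1],1]);o=-R.T@t
    return o+d*(z-o[2])/d[2]
def proj(C,X):
    K,D,R,t=C
    return cv2.projectPoints(np.array([X],float),cv2.Rodrigues(R)[0],t,K,D)[0][0,0]
E
python3 - <<'E'
from h import *
for n in("top","side"):
    im=imaging.camera(n);cv2.imwrite(f"pics/{n}0.png",im)
    C=cam(n);print(n,"cam at",(-C[2].T@C[3]).round(3))
    for l,z in(("collar_grip",.114),("collar_mark",.126),("station",.08),("spent",.14),("tray_orange",.02),("tray_blue",.02),("vial",.03),("fresh_a",.05)):
        for d in spotter.look_for(l,n)[:4]: print(l,np.round(d["pixel"]),round(d["conf"],2),onz(C,d["pixel"],z).round(3))
print(sensors.get_obs())
E
```

```text
top cam at [0.356 0.062 1.499]
collar_grip [300. 205.] 0.64 [0.548 0.032 0.114]
collar_mark [302. 200.] 0.51 [0.56  0.027 0.126]
station [302. 185.] 0.69 [0.608 0.027 0.08 ]
spent [402. 158.] 0.71 [ 0.673 -0.243  0.14 ]
spent [301. 193.] 0.63 [0.576 0.03  0.14 ]
spent [351. 205.] 0.61 [ 0.543 -0.102  0.14 ]
spent [248. 194.] 0.49 [0.571 0.17  0.14 ]
tray_orange [142. 244.] 0.7 [0.446 0.482 0.02 ]
tray_orange [206. 226.] 0.61 [0.498 0.3   0.02 ]
tray_orange [301. 192.] 0.28 [0.599 0.026 0.02 ]
tray_blue [423. 228.] 0.65 [ 0.495 -0.325  0.02 ]
tray_blue [206. 225.] 0.17 [0.502 0.3   0.02 ]
vial [221. 156.] 0.64 [0.702 0.259 0.03 ]
fresh_a [417. 240.] 0.63 [ 0.458 -0.298  0.05 ]
side cam at [ 0.139 -0.677  0.763]
collar_grip [300. 216.] 0.7 [0.569 0.009 0.114]
collar_mark [300. 217.] 0.67 [ 0.559 -0.005  0.126]
station [305. 230.] 0.93 [ 0.574 -0.012  0.08 ]
spent [321. 263.] 0.67 [ 0.508 -0.187  0.14 ]
spent [298. 207.] 0.61 [0.566 0.018 0.14 ]
spent [276. 201.] 0.55 [0.527 0.071 0.14 ]
tray_orange [235. 200.] 0.84 [0.486 0.287 0.02 ]
tray_orange [203. 178.] 0.8 [0.436 0.459 0.02 ]
tra
[... 289 characters left out ...]
, -0.06469193,  1.46009693,  0.02157768,
        1.34988557, -0.08851013]), 'joint_velocities': array([-3.24539785e-04, -9.34004114e-04,  3.28867080e-04,  1.54428848e-03,
        4.03823512e-04, -7.67813764e-06, -6.66015036e-04]), 'tau': array([-1.01049201e-03, -6.25234222e+01,  4.83416067e-02, -3.91836262e+01,
        1.62891462e-02,  1.97882327e-03,  3.00483930e-05]), 'position': array([0.24497379, 0.57501674, 0.24834772]), 'ee_rot': array([ 2.00038475e-01,  9.79788041e-01,  6.08306645e-05, -8.08032487e-06]), 'ft_force': array([-0.53481556,  0.22005582, -0.08732207]), 'torque': array([-1.53239481e-02, -6.93948053e-02,  7.61843658e-05]), 'grasp_force': 0.0, 'grip_width': 1.0026991941884011}
```

```bash
python3 - <<'E'
import cv2
a=cv2.imread("pics/top0.png");cv2.imwrite("pics/c1.png",cv2.resize(a[120:290,100:460],None,fx=2.2,fy=2.2,interpolation=2))
b=cv2.imread("pics/side0.png");cv2.imwrite("pics/c2.png",cv2.resize(b[150:290,180:390],None,fx=3.8,fy=3.8,interpolation=2))
E
```

```text
(no output)
```

View pics/c1.png

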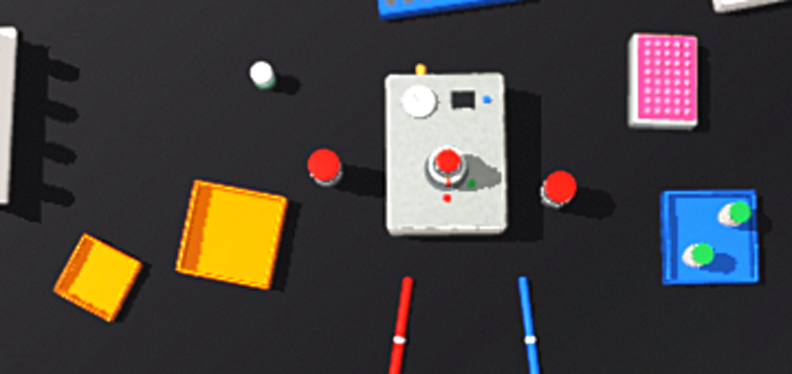

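View pics/c2.png

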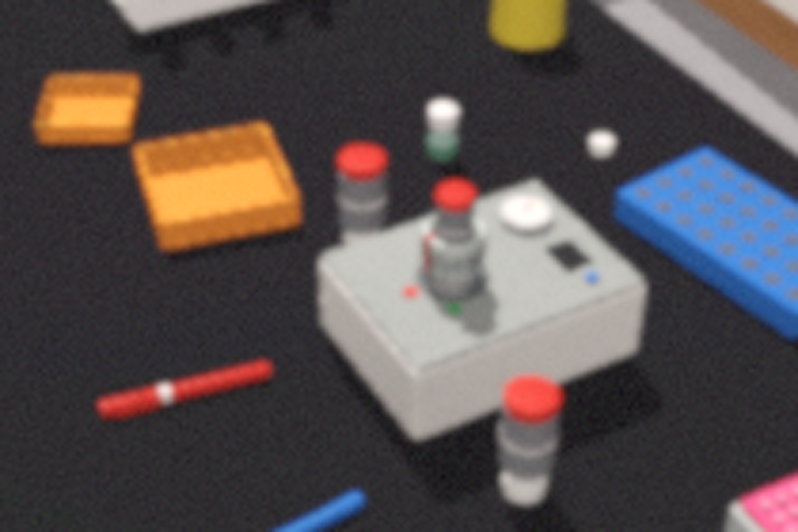

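The coupler holds a red-capped cartridge at top crop (448,160), which is pixel (303,193). Loose, larger red-capped look-alikes stand at crop (323,165) and (560,187). The one meant is the one inside the collar, since the red dot and stripe are beside it. The larger orange tray is at crop (233,235), pixel (206,226), and a smaller look-alike is at crop (98,277). Next I'll measure these more precisely.

```bash
python3 - <<'E'
from h import *
a=cv2.imread("pics/top0.png");b=cv2.imread("pics/side0.png")
def blobs(im,lo,hi,m):
    h=cv2.cvtColor(im,cv2.COLOR_BGR2HSV);h[...,0]=(h[...,0]+20)%180
    n,L,s,c=cv2.connectedComponentsWithStats(cv2.inRange(h,lo,hi))
    return [(s[i,4],c[i].round(1),(L==i).astype(np.uint8)) for i in range(1,n) if s[i,4]>=m]
rt=blobs(a,(10,140,90),(28,255,255),4);rs=blobs(b,(10,140,90),(28,255,255),4)
C=cam("top");S=cam("side")
print("top red");[print(s,c,onz(C,c,.158).round(4),onz(C,c,.08).round(4)) for s,c,_ in rt if s<300]
print("side red");[print(s,c,onz(S,c,.155).round(4),onz(S,c,.08).round(4)) for s,c,_ in rs if s<300]
for s,c,m in blobs(a,(29,150,90),(50,255,255),200):
    r=cv2.minAreaRect(cv2.findNonZero(m));print("orange",s,c,[onz(C,p,.028)[:2].round(3) for p in cv2.boxPoints(r)],onz(C,r[0],.028).round(4))
h=cv2.cvtColor(a,cv2.COLOR_BGR2HSV)
E
```

```text
top red
169 [246.7 194.3] [0.5692 0.1721 0.158 ] [0.5815 0.1785 0.08  ]
85 [303.3 192.6] [0.5739 0.0245 0.158 ] [0.5866 0.0223 0.08  ]
169 [354.4 204.2] [ 0.5437 -0.1085  0.158 ] [ 0.5546 -0.1185  0.08  ]
4 [303.5 203.5] [0.5452 0.024  0.158 ] [0.5562 0.0218 0.08  ]
11 [302.9 209.6] [0.5292 0.0256 0.158 ] [0.5393 0.0235 0.08  ]
133 [283.  259.2] [0.4007 0.0769 0.158 ] [0.4033 0.0777 0.08  ]
87 [279.6 283.3] [0.3392 0.0854 0.158 ] [0.3382 0.0867 0.08  ]
side red
118 [274.9 191.5] [0.5368 0.0935 0.155 ] [0.5859 0.1885 0.08  ]
83 [299.3 200.1] [0.576  0.0264 0.155 ] [0.6299 0.1131 0.08  ]
156 [238.2 249.4] [ 0.3542 -0.0718  0.155 ] [0.3808 0.0029 0.08  ]
144 [320.2 254.8] [ 0.5111 -0.1766  0.155 ] [ 0.557  -0.1149  0.08  ]
103 [213.4 255.6] [ 0.2965 -0.0637  0.155 ] [0.3159 0.012  0.08  ]
272 [403.1 283.5] [ 0.6173 -0.3312  0.155 ] [ 0.6763 -0.2885  0.08  ]
orange 753 [167.9  89.8] [array([0.939, 0.482]), array([0.973, 0.415]), array([0.874, 0.364]), array([0.84 , 0.429])] [0.9063 0.4221 0.028 ]
orange 1082 [514.6 141.4] [array([ 0.74, -0.51]), array([ 0.842, -0.575]), array([ 0.75, -0.74]), array([ 0.649, -0.672])] [ 0.7447 -0.6234  0.028 ]
orange 1871 [204.9 226.2] [array([0.449, 0.374]), array([0.57 , 0.354]), array([0.546, 0.228]), array([0.426, 0.25 ])] [0.4977 0.3013 0.028 ]
orange 943 [144.  245.7] [array([0.423, 0.536]), array([0.501, 0.497]), array([0.459, 0.415]), array([0.382, 0.454])] [0.4412 0.4751 0.028 ]
```

```bash
python3 -m inch '[[[-0.02,-0.015,0,0,0,0.04,-1],[-0.05,-0.037,0,0,0,0.1,-1],[-0.09,-0.065,0,0,0,0.18,-1],[-0.13,-0.095,0,0,0,0.26,-1],[-0.17,-0.124,0,0,0,0.34,-1],[-0.21,-0.153,0,0,0,0.42,-1],[-0.25,-0.182,0,0,0,0.50,-1],[-0.29,-0.211,0,0,0,0.58,-1],[-0.33,-0.24,0,0,0,0.66,-1],[-0.36,-0.262,0,0,0,0.73,-1]]]'
cat >> h.py <<'E'
def delta(p,phi):
    "shift in tool axes to world p, and tool-z turn so that tool y has azimuth phi (deg)"
    o=sensors.get_obs();R=Ro.from_quat(o["ee_rot"]).as_matrix()
    a=np.degrees(np.arctan2(R[1,1],R[0,1]))
    Rd=np.array([[np.sin(np.radians(phi))*-1,0,0]]*1)
    y=np.array([np.cos(np.radians(phi)),np.sin(np.radians(phi)),0]);z=np.array([0,0,-1.]);T=np.stack([np.cross(y,z),y,z],1)
    print("t",round(o["clock"],2),"pos",o["position"].round(4),"az",a.round(1),"shift",(R.T@(np.array(p)-o["position"])).round(4),"rot",Ro.from_matrix(R.T@T).as_rotvec().round(4),"F",np.round(o["ft_force"],1),"grip",round(o["grasp_force"],1),round(o["grip_width"],3),"q",o["joint_pos"].round(2))
E
python3 -c "
from h import *
delta([.574,.025,.25],7)"
```

```text
clock: 1.9
position: [0.4748, 0.1897, 0.2487]
ee_rot: [0.539, 0.842, 0.0, 0.0]
ft_force: [0.0, 0.6, 0.8]
grip_width: 1.001
grasp_force: 0.0
t 1.9 pos [0.4748 0.1897 0.2487] az 24.8 shift [-0.1911  0.0211 -0.0012] rot [1.000e-03 1.000e-04 3.102e-01] F [0.  0.6 0.8] grip 0.0 1.001 q [-0.75  0.07  0.3   1.77 -0.02  1.3  -0.02]
```

```bash
python3 -m inch '[[[-0.04,0.004,0,0,0,0.06,-1],[-0.08,0.009,0,0,0,0.13,-1],[-0.12,0.013,0,0,0,0.2,-1],[-0.16,0.018,0,0,0,0.26,-1],[-0.191,0.021,-0.001,0,0,0.31,-1],[-0.191,0.021,-0.001,0,0,0.31,-1],[-0.191,0.021,-0.001,0,0,0.31,-1]]]'
python3 - <<'E'
from h import *
delta([.574,.025,.25],7)
C=cam("wrist");im=imaging.camera("wrist");cv2.imwrite("pics/w1.png",im)
print("cam",(-C[2].T@C[3]).round(3))
for l,z in(("spent",.14),("collar_grip",.114),("collar_mark",.126)):
    for d in spotter.look_for(l,"wrist")[:3]: print(l,np.round(d["pixel"]),d["conf"],onz(C,d["pixel"],z).round(4))
print("axis exp px", proj(C,[.574,.025,.158]),proj(C,[.574,.025,.126]),proj(C,[.574,.025,.08]))
E
```

```text
clock: 2.6
position: [0.5736, 0.0284, 0.2492]
ee_rot: [0.661, 0.751, -0.0, -0.0]
ft_force: [-0.4, 0.6, -1.1]
grip_width: 1.002
grasp_force: 0.0
t 2.6 pos [0.5736 0.0284 0.2492] az 7.3 shift [-0.0034  0.     -0.0008] rot [-0.0002 -0.0001  0.0049] F [-0.4  0.6 -1.1] grip 0.0 1.002 q [-0.53  0.23  0.47  1.62 -0.11  1.32  0.09]
cam [0.565 0.1   0.375]
spent [248. 333.] 0.97 [ 0.558  -0.0635  0.14  ]
spent [285. 222.] 0.92 [0.5737 0.0244 0.14  ]
spent [314.  14.] 0.87 [0.5744 0.1518 0.14  ]
collar_grip [283. 188.] 0.77 [0.5705 0.0406 0.114 ]
collar_mark [283. 188.] 0.71 [0.57   0.0437 0.126 ]
axis exp px [285.20866532 229.97532738] [285.23902525 214.72528051] [285.27212458 198.18997436]
```

View pics/w1.png

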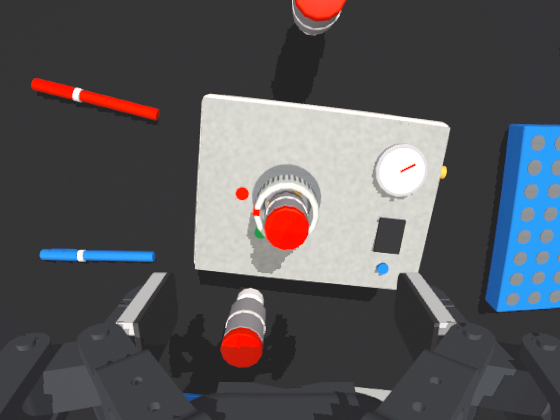

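The wrist view shows the cap at about (287,227), the collar ring around it centred near (287,213), the red dot at (242,193) and the stripe at (257,212). The two look-alikes stand off the station at (245,330) and (316,10). Next is a refined centre from the cap blob, then the confirming crop.

```bash
python3 - <<'E'
from h import *
im=cv2.imread("pics/w1.png");C=cam("wrist")
cv2.imwrite("pics/w1c.png",cv2.resize(im[150:290,190:390],None,fx=4,fy=4,interpolation=2))
h=cv2.cvtColor(im,cv2.COLOR_BGR2HSV);h[...,0]=(h[...,0]+20)%180
m=cv2.inRange(h,(10,140,90),(28,255,255))
n,L,s,c=cv2.connectedComponentsWithStats(m)
for i in range(1,n):
    if s[i,4]>15: print(s[i],c[i].round(1),onz(C,c[i],.158).round(4),onz(C,c[i],.126).round(4),onz(C,c[i],.08).round(4))
# lateral/diameter of cap
print("collar 46mm px:",proj(C,[.574,.025,.126]),proj(C,[.597,.025,.126]),proj(C,[.551,.025,.126]))
g=cv2.inRange(h,(55,120,60),(90,255,255));n,L,s,c=cv2.connectedComponentsWithStats(g)
for i in range(1,n):
    if s[i,4]>15: print("g",s[i],onz(C,c[i],.08).round(4))
E
```

```text
[295   0  52  22 823] [319.7   8.4] [0.5757 0.1532 0.158 ] [0.5775 0.1608 0.126 ] [0.58   0.1717 0.08  ]
[ 31  78  45  22 546] [52.2 87.8] [0.4286 0.095  0.158 ] [0.4086 0.094  0.126 ] [0.3799 0.0925 0.08  ]
[ 79  90  81  31 991] [119.3 104.6] [0.4698 0.0893 0.158 ] [0.4559 0.0875 0.126 ] [0.436  0.0848 0.08  ]
[401 164  14   8  21] [407.7 167.7] [0.6402 0.0745 0.158 ] [0.6515 0.0705 0.126 ] [0.6676 0.0647 0.08  ]
[236 187  13  13 130] [241.8 193.3] [0.5451 0.0463 0.158 ] [0.5423 0.0381 0.126 ] [0.5383 0.0264 0.08  ]
[ 264  206   45   44 1549] [286.2 227.6] [0.574  0.0284 0.158 ] [0.5755 0.0176 0.126 ] [0.5777 0.002  0.08  ]
[252 208   8   8  47] [255.6 212.2] [0.5545 0.0357 0.158 ] [0.5531 0.026  0.126 ] [0.5511 0.012  0.08  ]
[ 220  327   43   41 1356] [241.3 347.5] [ 0.5549 -0.0618  0.158 ] [ 0.5535 -0.0859  0.126 ] [ 0.5516 -0.1206  0.08  ]
collar 46mm px: [285.40468969 217.25393094] [318.1219857  221.33480244] [252.4707719 213.1357523]
g [255 228   9  10  54] [ 0.5552 -0.0063  0.08  ]
```

View pics/w1c.png

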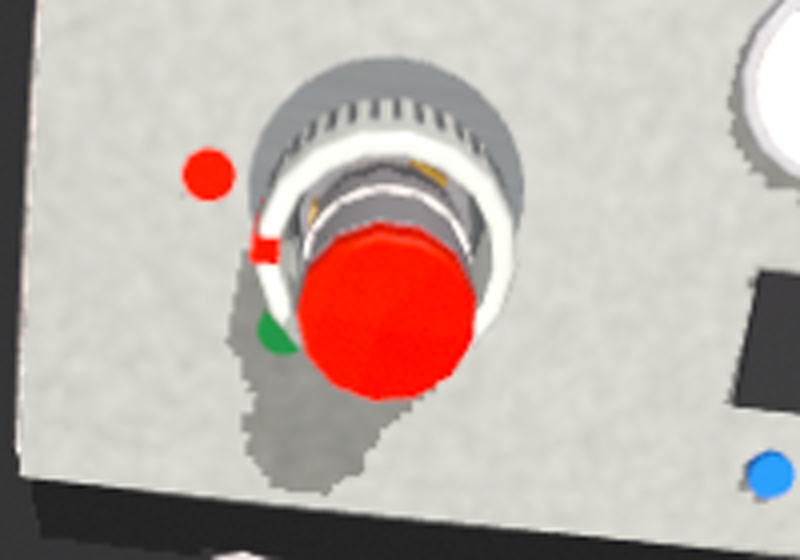

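```bash
python3 -c "
from h import *
delta([.574,.0262,.113],7)"
```

```text
t 2.8 pos [0.5732 0.0301 0.2493] az 7.5 shift [-0.0041  0.0003  0.1363] rot [ 0.     -0.0007  0.0082] F [0.1 0.7 0.2] grip 0.0 0.997 q [-0.53  0.23  0.47  1.62 -0.11  1.32  0.09]
```

```bash
python3 -m inch '[[[-0.002,0.001,0.02,0,0,0,-1],[-0.004,0.001,0.05,0,0,0.008,-1],[-0.004,0.001,0.08,0,0,0.008,-1],[-0.004,0.001,0.11,0,0,0.008,-1],[-0.004,0.001,0.126,0,0,0.008,-1],[-0.004,0.001,0.136,0,0,0.008,-1],[-0.004,0.001,0.136,0,0,0.008,-1],[-0.004,0.001,0.136,0,0,0.008,-1]]]'
python3 - <<'E'
from h import *
delta([.574,.0262,.113],7)
im=imaging.camera("side");cv2.imwrite("pics/s2.png",cv2.resize(im[140:270,220:390],None,fx=4.5,fy=4.5,interpolation=2))
delta([.574,.0262,.113],7)
E
```

```text
clock: 3.6
position: [0.5754, 0.0253, 0.1142]
ee_rot: [0.663, 0.748, 0.0, 0.0]
ft_force: [0.9, -0.3, 0.0]
grip_width: 1.001
grasp_force: 0.0
t 3.6 pos [0.5754 0.0253 0.1142] az 6.9 shift [ 0.001  -0.0013  0.0012] rot [ 0.0011 -0.0002 -0.0016] F [ 0.9 -0.3  0. ] grip 0.0 1.001 q [-0.5   0.36  0.45  1.77 -0.18  1.05  0.14]
t 3.65 pos [0.5757 0.0252 0.1145] az 6.9 shift [ 0.0012 -0.0015  0.0015] rot [ 0.0018 -0.0003 -0.0018] F [-0.2  1.1 -0.8] grip 0.0 1.002 q [-0.5   0.35  0.45  1.77 -0.18  1.05  0.14]
```

View pics/s2.png

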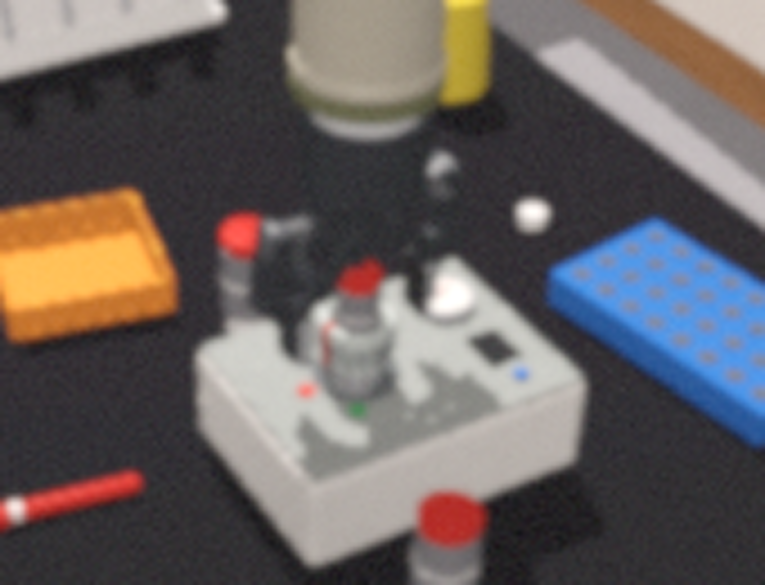

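The fingers straddle the collar (crop (355,350)) and the cartridge still stands in it at (362,280). The way is clear, so I'll close.

```bash
python3 -m inch '[[[0.001,-0.001,0.001,0,0,0,-0.5],[0.001,-0.001,0.001,0,0,0,0],[0.001,-0.001,0.001,0,0,0,1],[0.001,-0.001,0.001,0,0,0,1],[0.001,-0.001,0.001,0,0,0,1],[0.001,-0.001,0.001,0,0,0,1],[0.001,-0.001,0.001,0,0,0,1],[0.001,-0.001,0.001,0,0,0,1]]]' 60
```

```text
clock: 4.45
position: [0.5743, 0.026, 0.1131]
ee_rot: [0.663, 0.748, 0.001, 0.0]
ft_force: [-0.9, 0.8, 5.6]
grip_width: 0.497
grasp_force: 60.2
```

```bash
python3 -m inch '[[[0,0,-0.003,0,0,0,1],[0,0,-0.006,0,0,0,1],[0,0,-0.009,0,0,0,1],[0,0,-0.012,0,0,0,1],[0,0,-0.013,0,0,0,1],[0,0,-0.013,0,0,0,1],[0,0,-0.013,0,0,0,1]]]' 60
python3 - <<'E'
from h import *
delta([.574,.026,.126],7)
C=cam("side");im=imaging.camera("side");cv2.imwrite("pics/s3.png",cv2.resize(im[170:230,270:340],None,fx=8,fy=8,interpolation=2))
E
```

```text
clock: 5.15
position: [0.5742, 0.026, 0.1249]
ee_rot: [0.663, 0.748, 0.0, 0.0]
ft_force: [5.9, 1.5, -8.7]
grip_width: 0.497
grasp_force: 61.9
t 5.15 pos [0.5742 0.026  0.1249] az 6.9 shift [ 0.     -0.0001 -0.0011] rot [ 0.0006  0.0001 -0.002 ] F [ 5.9  1.5 -8.7] grip 61.9 0.497 q [-0.5   0.34  0.45  1.77 -0.17  1.07  0.13]
```

View pics/s3.png

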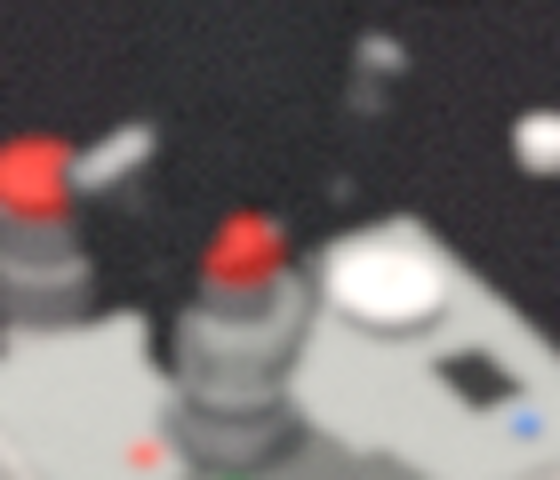

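The collar is visibly raised, the cartridge has stayed down, and the -8.7 N matches the spring plus weight. Now I'll turn anticlockwise, which is negative about tool z.

```bash
python3 -m inch '[[[0,0,-0.001,0,0,-0.06,1],[0,0,-0.001,0,0,-0.18,1],[0,0,-0.001,0,0,-0.3,1],[0,0,-0.001,0,0,-0.42,1],[0,0,-0.001,0,0,-0.54,1],[0,0,-0.001,0,0,-0.66,1],[0,0,-0.001,0,0,-0.78,1],[0,0,-0.001,0,0,-0.9,1],[0,0,-0.001,0,0,-1.0,1],[0,0,-0.001,0,0,-1.04,1]]]' 60
python3 - <<'E'
from h import *
delta([.574,.026,.126],67)
imaging.camera("side");C=cam("side")
for l in("collar_mark","spent"):
    for d in spotter.look_for(l,"side")[:3]: print(l,d)
print([proj(C,[.574+.021*np.cos(a),.026+.021*np.sin(a),.138]).round(1) for a in (np.pi,np.pi*4/3)],proj(C,[.574,.026,.155]))
E
```

```text
clock: 6.2
position: [0.573, 0.0251, 0.1253]
ee_rot: [0.202, 0.979, -0.001, -0.001]
ft_force: [1.9, -1.5, -7.8]
grip_width: 0.497
grasp_force: 62.2
t 6.2 pos [0.573  0.0251 0.1253] az 66.6 shift [-0.0006  0.0012 -0.0007] rot [-0.0017 -0.0017 -0.0061] F [ 1.9 -1.5 -7.8] grip 62.2 0.497 q [-0.37  0.32  0.29  1.76 -0.1   1.07  1.12]
collar_mark {'pixel': [254.0, 294.4], 'conf': 0.71}
collar_mark {'pixel': [292.7, 214.3], 'conf': 0.56}
spent {'pixel': [276.0, 202.1], 'conf': 0.49}
[array([291.9, 207.6]), array([298.6, 210.1])] [298.74155831 200.37779573]
```

```bash
python3 -m inch '[[[0,0,0.003,0,0,0,1],[0,0,0.006,0,0,0,1],[0,0,0.008,0,0,0,1],[0,0,0.009,0,0,0,1],[0,0,0.009,0,0,0,1]]]' 60
python3 - <<'E'
from h import *
im=imaging.camera("side");cv2.imwrite("pics/s4.png",cv2.resize(im[170:230,270:340],None,fx=8,fy=8,interpolation=2))
E
```

```text
clock: 6.85
position: [0.5731, 0.0252, 0.1166]
ee_rot: [0.204, 0.979, -0.001, -0.001]
ft_force: [-3.0, -5.1, -7.5]
grip_width: 0.497
grasp_force: 62.2
```

View pics/s4.png

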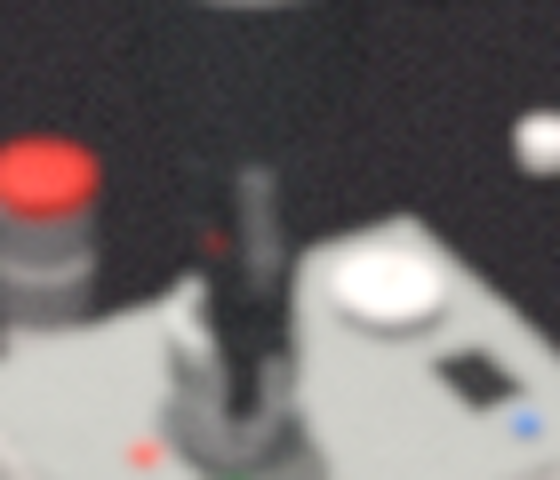

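```bash
python3 -m inch '[[[0,0,0.001,0,0,0,1],[0,0,0.001,0,0,0,0.2],[0,0,0.001,0,0,0,-0.3],[0,0,0.001,0,0,0,-1],[0,0,0.001,0,0,0,-1],[0,0,0.001,0,0,0,-1],[0,0,-0.01,0,0,0,-1],[0,0,-0.025,0,0,0,-1],[0,0,-0.035,0,0,0,-1],[0,0,-0.035,0,0,0,-1]]]' 60
python3 - <<'E'
from h import *
delta([.574,.026,.151],67)
im=imaging.camera("side");C=cam("side");W=cam("wrist");iw=imaging.camera("wrist")
s=cv2.resize(im[170:230,270:340],None,fx=6,fy=6,interpolation=2)
p=proj(W,[.574,.026,.13]);print("axis px wrist",p)
r=int(max(p[1]-90,0));c=int(max(p[0]-105,0));w=cv2.resize(iw[r:r+180,c:c+210],None,fx=1.8,fy=2,interpolation=2)[:360]
cv2.imwrite("pics/s5.png",np.hstack([s,w]))
for l in("collar_mark","spent"):
    for d in spotter.look_for(l,"wrist")[:3]: print(l,d)
print("mark exp open/locked",proj(W,[.574-.0105,.026-.0182,.130]),proj(W,[.574-.021,.026,.13]),"crop",c,r)
E
```

```text
clock: 7.9
position: [0.5751, 0.0259, 0.1548]
ee_rot: [0.204, 0.979, 0.001, 0.002]
ft_force: [-0.3, -0.1, -0.2]
grip_width: 1.0
grasp_force: 0.0
t 7.9 pos [0.5751 0.0259 0.1548] az 66.5 shift [ 0.0011 -0.0004  0.0038] rot [ 0.0023  0.0031 -0.0094] F [-0.3 -0.1 -0.2] grip 0.0 1.0 q [-0.37  0.29  0.29  1.73 -0.09  1.13  1.11]
axis px wrist [283.34363565 270.90436877]
collar_mark {'pixel': [279.4, 227.1], 'conf': 0.69}
spent {'pixel': [280.5, 286.6], 'conf': 0.91}
spent {'pixel': [73.4, 276.9], 'conf': 0.77}
spent {'pixel': [516.9, 130.3], 'conf': 0.7}
mark exp open/locked [235.30904998 265.90868631] [263.30877274 229.22693852] crop 178 180
```

View pics/s5.png

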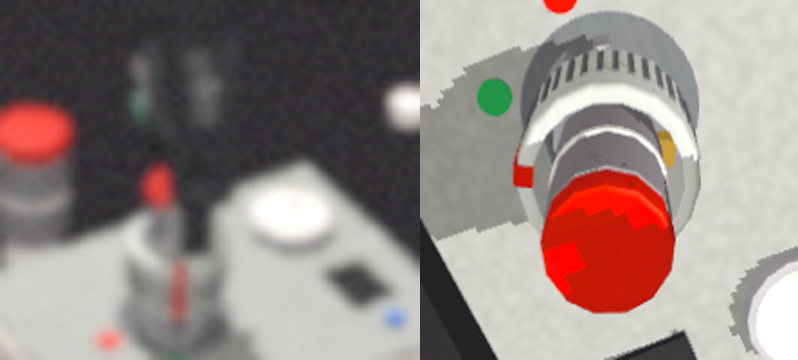

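The stripe now sits at wrist pixel (235,267), which matches the computed open position at rest height (235,266). The cartridge is upright in its socket. I'll grip the head and lift.

```bash
python3 -m inch '[[[0.001,0,0.003,0,0,0,-0.5],[0.001,0,0.003,0,0,0,0],[0.001,0,0.003,0,0,0,0.4],[0.001,0,0.003,0,0,0,1],[0.001,0,0.003,0,0,0,1],[0.001,0,0.003,0,0,0,1],[0.001,0,0.003,0,0,0,1],[0.001,0,0.003,0,0,0,1],[0.001,0,0.003,0,0,0,1]]]' 40
```

```text
clock: 9.0
position: [0.573, 0.0262, 0.1493]
ee_rot: [0.204, 0.979, 0.0, 0.0]
ft_force: [-0.6, 0.6, 1.0]
grip_width: 0.315
grasp_force: 39.3
```

```bash
python3 -m inch '[[[0,0,-0.005,0,0,0,1],[0,0,-0.012,0,0,0,1],[0,0,-0.02,0,0,0,1],[0,0,-0.03,0,0,0,1],[0,0,-0.045,0,0,0,1],[0,0,-0.06,0,0,0,1],[0,0,-0.075,0,0,0,1],[0,0,-0.085,0,0,0,1],[0,0,-0.09,0,0,0,1],[0,0,-0.09,0,0,0,1]]]' 40
python3 - <<'E'
from h import *
delta([.498,.301,.239],67)
a=imaging.camera("side");b=imaging.camera("top");C=cam("side")
cv2.imwrite("pics/s6.png",np.hstack([cv2.resize(a[120:240,210:340],None,fx=3,fy=3,interpolation=2),cv2.resize(b[150:270,180:310],None,fx=3,fy=3,interpolation=2)]))
E
```

```text
clock: 10.0
position: [0.5732, 0.0263, 0.24]
ee_rot: [0.204, 0.979, 0.0, 0.0]
ft_force: [-0.6, -0.5, -1.0]
grip_width: 0.314
grasp_force: 39.3
t 10.0 pos [0.5732 0.0263 0.24  ] az 66.5 shift [0.1787 0.2218 0.001 ] rot [ 0.0006  0.0008 -0.0093] F [-0.6 -0.5 -1. ] grip 39.3 0.314 q [-0.38  0.22  0.3   1.63 -0.07  1.3   1.09]
```

View pics/s6.png

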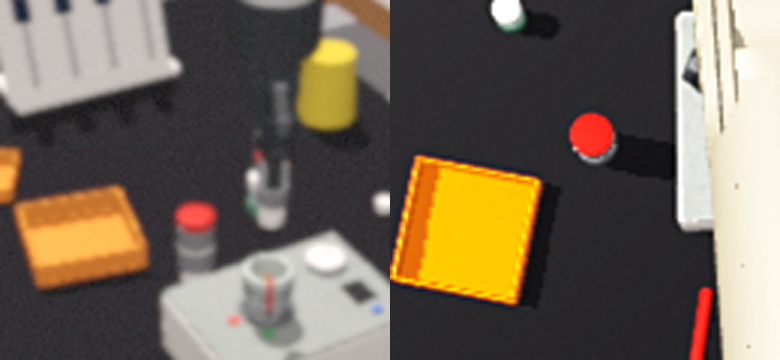

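The cartridge hangs upright in the fingers at crop (270,200), and the open empty collar is at (268,285). The tray in the top crop is centred near (470,230), clear of the look-alike at (592,135). Next I'll carry the cartridge to the tray.

```bash
python3 -m inch '[[[0.006,0.008,0,0,0,0,1],[0.02,0.025,0,0,0,0,1],[0.04,0.05,0,0,0,0,1],[0.063,0.078,0,0,0,0,1],[0.087,0.108,0,0,0,0,1],[0.112,0.139,0,0,0,0,1],[0.137,0.17,0,0,0,0,1],[0.157,0.195,0,0,0,0,1],[0.172,0.213,0,0,0,0,1],[0.179,0.222,0,0,0,0,1]]]' 40
python3 -m inch '[[[0,0,0.01,0,0,0,1],[0,0,0.03,0,0,0,1],[0,0,0.06,0,0,0,1],[0,0,0.09,0,0,0,1],[0,0,0.115,0,0,0,1],[0,0,0.135,0,0,0,1],[0,0,0.15,0,0,0,1],[0,0,0.155,0,0,0,1],[0,0,0.155,0,0,0,1]]]' 40
python3 - <<'E'
from h import *
delta([.498,.301,.0635],67)
a=imaging.camera("side")
cv2.imwrite("pics/s7.png",cv2.resize(a[150:230,190:300],None,fx=6,fy=6,interpolation=2))
E
```

```text
clock: 11.1
position: [0.4956, 0.3043, 0.2386]
ee_rot: [0.202, 0.979, -0.0, -0.001]
ft_force: [-0.7, -0.9, -0.7]
grip_width: 0.312
grasp_force: 39.4
clock: 12.0
position: [0.4976, 0.3005, 0.0838]
ee_rot: [0.204, 0.979, -0.0, -0.0]
ft_force: [0.8, -0.9, 0.1]
grip_width: 0.314
grasp_force: 39.4
t 12.0 pos [0.4976 0.3005 0.0838] az 66.4 shift [-0.0001  0.0007  0.0203] rot [-0.0009 -0.0002 -0.0102] F [ 0.8 -0.9  0.1] grip 39.4 0.314 q [-0.71  0.38  0.1   1.76 -0.05  1.    0.57]
```

View pics/s7.png

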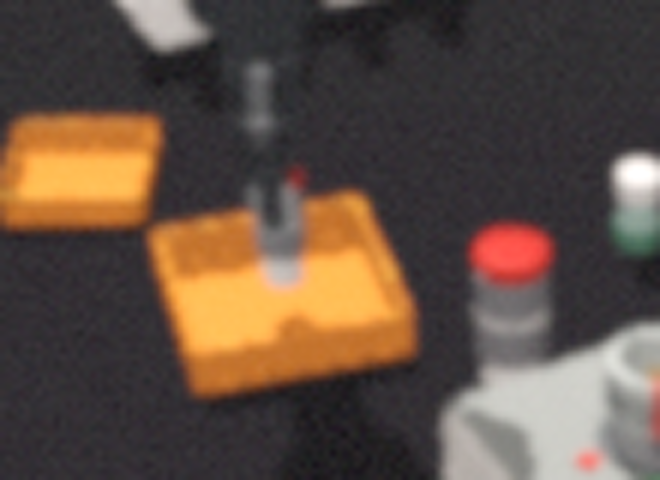

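The cartridge hangs over the middle of the tray floor at crop (283,275), with its foot about 20 mm up. I'll lower it gently.

```bash
python3 -m inch '[[[0,0,0.006,0,0,0,1],[0,0,0.012,0,0,0,1],[0,0,0.016,0,0,0,1],[0,0,0.018,0,0,0,1],[0,0,0.0195,0,0,0,1],[0,0,0.0205,0,0,0,1],[0,0,0.0205,0,0,0,1]]]' 40
```

```text
clock: 12.75
position: [0.4975, 0.3013, 0.0638]
ee_rot: [0.204, 0.979, 0.0, 0.0]
ft_force: [-0.9, -0.2, 0.2]
grip_width: 0.314
grasp_force: 39.4
```

```bash
python3 -m inch '[[[0,0,0.0005,0,0,0,1],[0,0,0.001,0,0,0,1],[0,0,0.001,0,0,0,1],[0,0,0.001,0,0,0,1]]]' 40
```

```text
clock: 13.15
position: [0.4978, 0.3013, 0.0632]
ee_rot: [0.204, 0.979, 0.0, 0.0]
ft_force: [-1.5, -0.7, 4.0]
grip_width: 0.314
grasp_force: 39.9
```

The 4 N upward force shows contact with the floor. Now release and go up.

```bash
python3 -m inch '[[[0,0,0,0,0,0,0.3],[0,0,0,0,0,0,0.1],[0,0,0,0,0,0,-0.3],[0,0,0,0,0,0,-1],[0,0,0,0,0,0,-1],[0,0,-0.01,0,0,0,-1],[0,0,-0.04,0,0,0,-1],[0,0,-0.08,0,0,0,-1],[0,0,-0.12,0,0,0,-1],[0,0,-0.12,0,0,0,-1]]]' 40
python3 - <<'E'
from h import *
delta([.498,.301,.2],67)
a=imaging.camera("side")
cv2.imwrite("pics/s8.png",cv2.resize(a[150:230,190:320],None,fx=6,fy=6,interpolation=2))
E
```

```text
clock: 14.15
position: [0.5, 0.3027, 0.1897]
ee_rot: [0.204, 0.979, 0.004, 0.003]
ft_force: [1.1, 0.8, -0.3]
grip_width: 0.999
grasp_force: 0.0
t 14.15 pos [0.5    0.3027 0.1897] az 66.4 shift [ 0.0011 -0.0023 -0.0104] rot [ 0.0087  0.005  -0.0097] F [ 1.1  0.8 -0.3] grip 0.0 0.999 q [-0.72  0.27  0.11  1.67 -0.03  1.2   0.56]
```

View pics/s8.png

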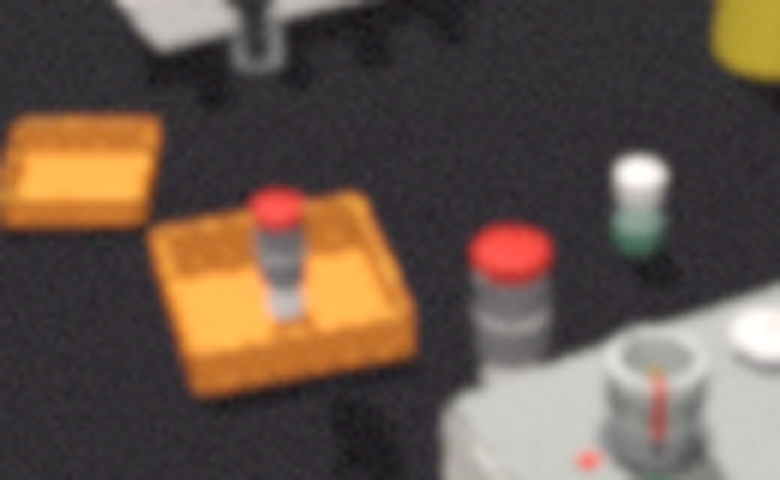

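The cartridge stands upright in the tray at crop (285,310), the gripper is clear above it, and the collar at (655,400) is still open.

```bash
python3 -c "
from workcell import order
print(order.hand_in())"
```

```text
the job is handed in; nothing more can be done
None
```

The spent cartridge stands upright in the larger orange tray, the collar is resting in its open notch, and I handed the job in at about 14 s; the hand-in call returned no verdict.

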